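# Close and lock the row of wrapped bars in the packing tray

## Robot

A 6-joint arm with a two-finger parallel gripper is mounted at the origin on the work surface. World frame = base frame: x ahead of the robot, y to its left, z up, the work surface at z = 0. Lengths are in mm, angles in degrees, forces in N, time in s.
With the tool pointing down it reaches from about 300 to 850 mm from the base axis. Payload 4.2 kg.
Tool frame: the origin (TCP) lies midway between the tips of the shut fingers; the grasp point (between the pads) lies 19 mm behind it (env.grip_depth is the distance from the TCP to the grasp point, in mm); z points along the fingers, y is the line along which they close (so a half turn about z gives the same grasp; the last joint's range is limited). The gripper opens to 91 mm and grips with 3 to 60 N. Pads are 32 mm wide; open, the fingers measure 118 mm over their backs; the gripper's body (76 mm by 178 mm) begins 60 mm behind the grasp point.
Start: joints at [76.203, 18.312, 89.639, -0, 72.044, -1.146], TCP at [125.932, 561.056, 213.976] pointing down, gripper open.
Joint ranges: [-177.97, 177.97], [-48.28, 115.42], [12.27, 149.76], [-77.06, 257.06], [2.81, 150.46], [-146.56, 146.56]. Speed limits (degrees/s): [147.25, 147.25, 180, 180, 180, 180].

## Interface

Orientations are given as [roll, pitch, yaw] about the fixed x, y, z axes, in that order (R = Rz(yaw) Ry(pitch) Rx(roll)).
In Python, from workcell import env, eyes gives the robot as it stands.
- The arm moves only by the tool send_rows, never from a script. Its argument "motion" is a list of rows, each a list of 7 numbers: the shift along the world's x, y, z normalised to -1 to 1, where 1 is 0.5 m, then the turn, a rotation vector about the world's x, y, z normalised to -1 to 1, where 1 is 60 degrees, then the opening, from -1 (shut) to 1 (fully open). A call has 1 to 20 rows; each row is the pose to reach, as a shift and turn from the pose commanded when the call began; what a row does not reach only later rows make up. A row lasts 1/8 s, in which the tool goes at most 62.5 mm and 10.7 degrees, less where a joint would pass 70% of its speed; a pose out of reach is approached as far as the arm can. A call with a number of a shift or a turn outside -1 to 1 is refused whole. A call with a gripper value outside its range is refused whole. The fingers move at their own pace and stop on an object; "squeeze" is the grip in N (left out, the last holds). Time passes only in rows, so rows that repeat a pose let the fingers close. It gives the time, the measured TCP pose, the force, the opening and the grip force at its end, in the units of the state.
- env.state(): the state, without advancing time (a new reading comes with each control period).
- eyes.grab_frame(name): name is "scene" or "top" or "wrist"; returns a dict with "pixels" (384x512x3 uint8, red, green, blue), "depth" (384x512 float32, mm along the optical axis (not along the pixel's ray), 0 where there is no reading), "fx", "fy", "cx", "cy" (pixels), "R" (3x3) and "t" (3): a world point X has camera coordinates R X + t; the wrist camera has in their place "T_tool_cam" (4x4, takes a point from camera to tool coordinates, whose origin is the TCP and whose axes are the flange's). Camera axes: x right, y down, z forward; pixel columns grow to the right and rows downward; lengths in mm; the calibration is good to about 2 mm. The wrist camera is an equidistant fisheye: a pixel r from the principal point sees the ray r / f radians off the axis. A picture is of the moment at which its call begins: read the wrist's pose just before it.
- env.job_done(): hands the job in; it is judged then, once.
The state is a dict: "time_s": time; "qpos": joint angles; "qvel": joint speeds; "effort": joint torques, N m; "ee_pos": TCP position; "ee_rot": TCP orientation; "force": force on the tool from outside, world axes, zero at the start; "torque": the same for the moment, N m; "gripper_width": finger opening in mm; "gripper_force": force on a finger pad.
Only numpy, scipy, OpenCV 4.12 (cv2) and the standard library are available. Lean on these libraries where they do the work, as an engineer would, in place of code of your own. Each camera call takes 0.05 s, during which the arm holds its last target. There are 200 camera calls.

## Task

Close up the row of wrapped caramel bars and lock it: with the fingertips, push the packing tray's upright handle along the long leg of its L-shaped slot until it stops at the corner, then push it sideways along the short leg until it is fully home at the slot's end. Only push the handle, never pinch it or lift it, leave the loose bar, the jar and the scraper where they are, and finish clear of everything.

Things in the scene. Friction and masses are not known exactly. Their poses are not given: they have to be found in the camera images.
- handle (a point): the upright square wooden handle (20 x 20 mm, 37 mm tall; its sides are parallel to the slot's legs, its corners rounded); this point is its centre. Its underside is 5 mm and its top 42 mm above the slotted cover. It stands on a 12 mm steel pin that runs in the 16 mm wide slot, stays where it is left, and takes about 3 N to push along either leg
- slot_start (a point): free end of the long leg of the L-shaped slot, on the centre line at the top face of the aluminium cover (handle's centre here: long travel 0). The cover (110 x 200 mm, 6 mm thick, top 48 mm above the bench) is fixed to a steel tray bolted down on the bench; the point's axes are the tray's: x along the short leg (corner to end), y along the long leg (start to corner), z up
- slot_corner (a point): corner of the L, on the centre lines of both legs, at the cover's top face; 120 mm from slot_start in the tray's +y. The standing row of bars (tops 70 mm above the bench) lies in the tray, in its frame x 95 to 165 mm and y 7 to 127 mm from this corner; the steel follower plate coupled to the handle (60 mm above the bench) closes up to it
- slot_end (a point): closed end of the short leg, where the handle's centre is when fully home, at the cover's top face; 45 mm from slot_corner in the tray's +x
- row_push (a joint): travel of handle and follower plate along the long leg, m: 0 at slot_start, 0.12 at the corner (hard stop)
- cross_push (a joint): travel of the handle along the short leg, m: 0 in the long leg, 0.045 fully home (hard stop); the slot frees it only once the handle is within about 2 mm of the corner
- handle_lift (a joint): how far the handle is pulled up, m: 0 as it sits; it is not to be lifted
- loose_bar: bystander: wrapped bar lying flat and loose, 60 x 70 x 15 mm, on the robot's side of the tray; origin at the centre of its underside
- nut_jar: bystander: jar 64 mm across, 85 mm tall, beyond the long leg's free end; origin at the centre of its underside
- scraper: bystander: spatula-like scraper lying on the bench, about 200 mm long along its x, past the row's end stop; origin at the middle of its underside

How it is judged:
By the outcome, as a careful person would: the job done as asked, in the order asked, and still so for the second after the job is handed in, with the robot touching nothing.
It also fails if it takes over 48 s, if anything falls off the work surface, if the arm or the gripper's body presses on something with over 40 N, if the wrist force passes 120 N, or if a joint passes its speed limit or range.

## Working session

There is one attempt and no reset: what is moved stays moved. The work goes in short steps, Python scripts to look and compute and a tool call to move; the robot and the scene stay as the last step left them, time stands still between calls to the robot, and variables do not carry over. Pictures are saved under pics/ and viewed, at most 10 in all, crops included, and the job is handed in when it is done.

Besides the shell and the picture viewer there is one more tool, called after "Request:" by a JSON object that holds its "method" and its "body", one argument or row to a line. send_rows: Moves the arm, as the interface text tells. Its arguments: {"type":"object","properties":{"motion":{"type":"array"},"squeeze":{"type":"number"}},"required":["motion"]}

```bash
mkdir -p pics; python3 - <<'E'
from workcell import env, eyes
import cv2,pickle
s=env.state();print({k:s[k] for k in('time_s','ee_pos','ee_rot','force','gripper_width')})
d={}
for n in('top','scene'):
    f=eyes.grab_frame(n);d[n]=f
    cv2.imwrite(f'pics/{n}0.png',f['pixels'][:,:,::-1]);print(n,f['R'],f['t'],f['fx'])
pickle.dump(d,open('f0.pkl','wb'))
E
```

```text
{'time_s': 0.0, 'ee_pos': array([125.81984184, 560.55911727, 213.11741329]), 'ee_rot': array([-1.79897817e+02, -1.57779289e-03,  1.67350048e+02]), 'force': array([ 0.53261265, -1.02768806, -0.84127888]), 'gripper_width': 91.14420967050378}
top [[-0.0227034  -0.99972792 -0.0053519 ]
 [-0.9882293   0.02325171 -0.15120256]
 [ 0.15128587  0.00185609 -0.98848831]] [ 71.52444488 557.38086099 927.40418763] 352.3967237418021
scene [[-0.84364288  0.5368213  -0.00946518]
 [ 0.38602354  0.59421492 -0.70561637]
 [-0.37316555 -0.598942   -0.70853084]] [ 412.00856254 -180.93388448 1153.04388534] 403.5558821113618
```

View pics/top0.png

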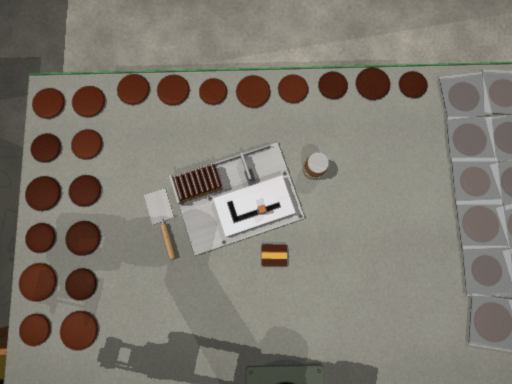

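View pics/scene0.png

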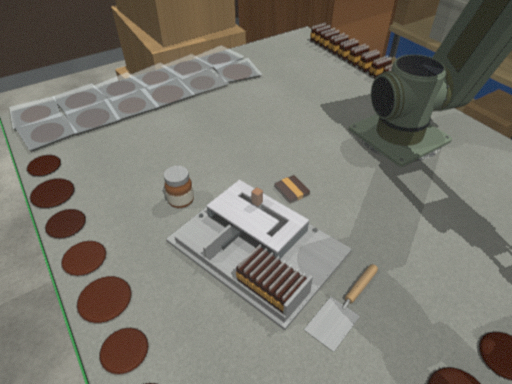

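The top view shows the handle at about (262,210), partway along the long leg. The corner is at about (232,215) and the short leg runs up-image to about (231,203). Next I'll measure these.

```bash
cat > h.py <<'E'
import numpy as np,cv2
def ray(f,u,v,z):
    d=f['R'].T@np.array([(u-f['cx'])/f['fx'],(v-f['cy'])/f['fy'],1]);c=-f['R'].T@f['t']
    return c+d*(z-c[2])/d[2]
def proj(f,X):
    p=f['R']@np.array(X,float)+f['t'];return f['fx']*p[0]/p[2]+f['cx'],f['fy']*p[1]/p[2]+f['cy']
E
python3 - <<'E'
import pickle
from h import *
d=pickle.load(open('f0.pkl','rb'))
np.set_printoptions(precision=1,suppress=True)
for n,(x0,y0,x1,y1),m in(('top',(205,170,310,245),6),('scene',(190,170,320,260),6)):
    f=d[n];im=f['pixels'];hsv=cv2.cvtColor(im,cv2.COLOR_RGB2HSV)
    cv2.imwrite(f'pics/{n}c.png',cv2.resize(im[y0:y1,x0:x1,::-1],None,fx=m,fy=m,interpolation=cv2.INTER_CUBIC))
    roi=np.zeros(im.shape[:2],bool);roi[y0:y1,x0:x1]=1
    for nm,mask,z in(('cover',(hsv[...,2]>215)&(hsv[...,1]<40),48),('dark',hsv[...,2]<50,48),('orange',(hsv[...,1]>90)&(hsv[...,0]<20)&(hsv[...,2]>110),80)):
        cs,_=cv2.findContours((mask&roi).astype(np.uint8),cv2.RETR_EXTERNAL,cv2.CHAIN_APPROX_NONE)
        for c in cs:
            if cv2.contourArea(c)<25: continue
            r=cv2.minAreaRect(c);P=np.array([ray(f,*p,z)[:2] for p in cv2.boxPoints(r)])
            print(n,nm,cv2.contourArea(c),cv2.boxPoints(r).round(1).tolist(),'\n',P,P.mean(0),np.linalg.norm(P[1]-P[0]),np.linalg.norm(P[2]-P[1]))
E
```

```text
top cover 2682.5 [[213.10000610351562, 198.3000030517578], [282.1000061035156, 175.3000030517578], [294.29998779296875, 211.89999389648438], [225.3000030517578, 234.89999389648438]] 
 [[546.9 180.6]
 [606.5 -10. ]
 [504.5 -39.7]
 [446.8 148.1]] [526.2  69.8] 199.6621429504992 106.23468212758598
top dark 31.0 [[266.0, 207.0], [277.70001220703125, 203.10000610351562], [278.79998779296875, 206.39999389648438], [267.1000061035156, 210.3000030517578]] 
 [[519.7  36.7]
 [529.6   4.6]
 [520.5   1.9]
 [510.6  34. ]] [520.1  19.3] 33.64613974626047 9.50312869772087
top dark 106.5 [[227.89999389648438, 202.6999969482422], [250.6999969482422, 195.10000610351562], [256.8999938964844, 213.6999969482422], [234.10000610351562, 221.3000030517578]] 
 [[533.9 140.3]
 [553.4  77.7]
 [502.   61.9]
 [482.8 124. ]] [518. 101.] 65.542461369887 53.768563360071376
top orange 40.5 [[256.8999938964844, 206.6999969482422], [263.79998779296875, 204.39999389648438], [266.0, 211.0], [259.1000061035156, 213.3000030517578]] 
 [[517.4  61.3]
 [523.1  43. ]
 [505.5  37.7]
 [499.9  55.9]] [511.5  49.5] 19.150009490925893 18.35884385887596
scene orange 29.5 [[252.60000610351562, 191.8000030517578], [255.0, 187.0], [261.79998779296875, 190.39999389648438], [259.3999938964844, 195.1999969482422]] 
 [[517.8  39.5]
 [505.2  29.6]
 [498.5  46.8]
 [511.1  56.4]] [508.1  43.1] 16.014357917317042 18.451487404314697
scene orange 157.0 [[281.0, 179.89999389648438], [286.3999938964844, 174.89999389648438], [304.29998779296875, 193.89999389648438], [298.8999938964844, 199.0]] 
 [[443.9  42. ]
 [423.8  34.7]
 [427.4 106. ]
 [446.6 112.1]] [435.4  73.7] 21.420747201048034 71.42463986142589
```

View pics/topc.png

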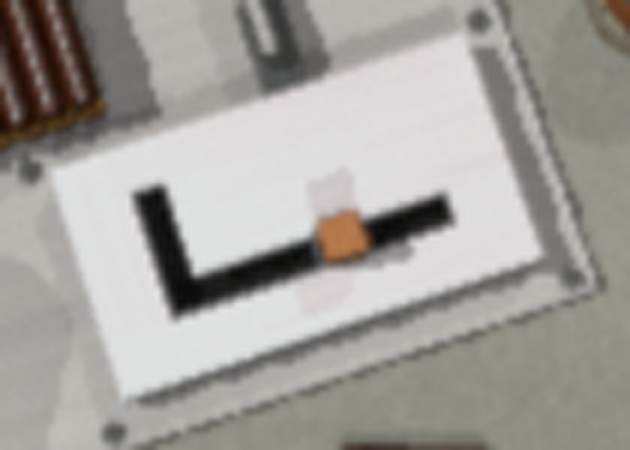

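View pics/scenec.png

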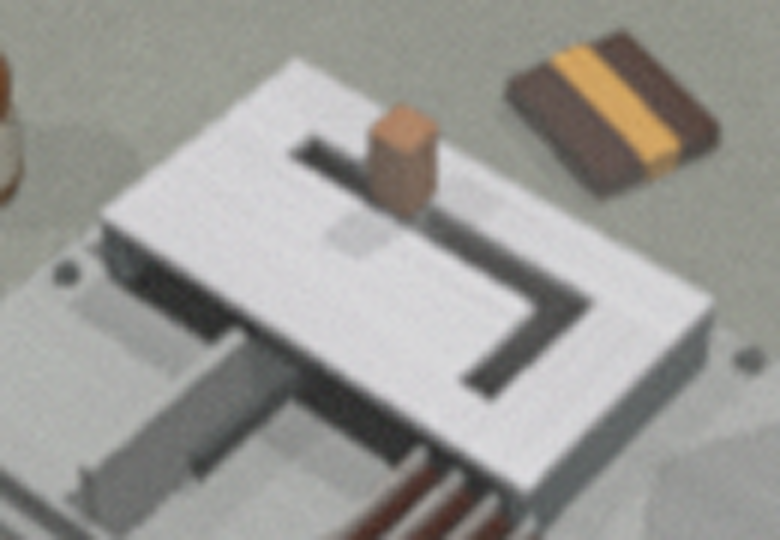

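The crops show the L slot clearly: outer corner at crop (177,318), long-leg end at about (450,208) and short-leg end at about (149,188). The orange handle top is at about (343,236). Next I'll cast the rays.

```bash
python3 - <<'E'
import pickle
from h import *
d=pickle.load(open('f0.pkl','rb'))
np.set_printoptions(precision=1,suppress=True)
f=d['top'];g=d['scene']
T=lambda x,y,z:ray(f,(x+.5)/6-.5+205,(y+.5)/6-.5+170,z)[:2]
S=lambda x,y,z:ray(g,(x+.5)/6-.5+190,(y+.5)/6-.5+170,z)[:2]
cov=np.array([T(*p,48) for p in((52,172),(468,36),(545,258),(128,400))]);print('cover T',cov,cov.mean(0))
y=cov[0]-cov[1]+cov[3]-cov[2];y/=np.linalg.norm(y);x=np.array([y[1],-y[0]]);print('y',y,np.degrees(np.arctan2(y[1],y[0])))
cs=np.array([S(*p,48) for p in((533,487),(103,213),(297,60),(713,300))]);print('cover S',cs,cs.mean(0))
ys=cs[0]-cs[1]+cs[3]-cs[2];print(np.degrees(np.arctan2(ys[1],ys[0])))
oc=T(177,318,48);print('corner T',oc+8*x-8*y)
oS=S(592,302,48);print('corner S',oS+8*x-8*y)
print('slot long end mid T',T(450,208,48),'S',S(303,147,48),'short end mid T',T(149,188,48),'S',S(477,390,48))
c=oc+8*x-8*y
for n,p in(('longend',T(450,208,48)),('shortend',T(149,188,48)),('handleT',T(343,236,90)),('handleS',S(404,124,90)),('longS',S(303,147,48)),('shortS',S(477,390,48))):print(n,p,'tray rel corner',(p-c)@x,(p-c)@y)
print('loose bar/jar: ',S(615,110,15),ray(f,318,162,85)[:2])
E
```

```text
cover T [[547.1 180.2]
 [605.7 -11.3]
 [502.6 -42.6]
 [443.1 146.5]] [524.6  68.2]
y [-0.3  1. ] 107.23234301057681
cover S [[547.4 182.3]
 [608.6  -8.3]
 [505.2 -41. ]
 [445.9 148.7]] [526.8  70.4]
107.58099286242911
corner T [489.3 118.8]
corner S [492.6 120.7]
slot long end mid T [526.3  -0.4] S [528.5   2.2] short end mid T [538.7 136.1] S [539.7 137.5]
longend [526.3  -0.4] tray rel corner 0.002513436867033647 -124.87399673251765
shortend [538.7 136.1] tray rel corner 52.24575987123192 1.8701101231407637
handleT [510.2  48.8] tray rel corner -0.8414388991721538 -73.07084821890894
handleS [512.8  49.3] tray rel corner 1.795390900102639 -73.3465537052819
longS [528.5   2.2] tray rel corner 2.817438546114076 -122.95231937233473
shortS [539.7 137.5] tray rel corner 53.642086850321995 2.8689185138681736
loose bar/jar:  [395.1  23.4] [ 632.8 -104.2]
```

Request:
{"method": "send_rows", "body": {
  "motion": [
    [0.4, -0.56, 0, 0, 0, 0.25, -1],
    [0.4, -0.56, 0, 0, 0, 0.25, -1],
    [0.4, -0.56, 0, 0, 0, 0.25, -1],
    [0.4, -0.56, 0, 0, 0, 0.25, -1],
    [0.4, -0.56, 0, 0, 0, 0.25, -1],
    [0.4, -0.56, 0, 0, 0, 0.25, -1],
    [0.4, -0.56, 0, 0, 0, 0.25, -1]
  ]
}}

```text
time_s: 0.98
ee_pos: [326.6, 279.5, 213.8]
ee_rot: [-180.0, -0.0, -177.9]
force: [-0.4, 0.1, 0.3]
gripper_width: 24.3
gripper_force: 0.0
```

Request:
{"method": "send_rows", "body": {
  "motion": [
    [0.4, -0.556, -0.1, 0, 0, 0.255, -1],
    [0.4, -0.556, -0.1, 0, 0, 0.255, -1],
    [0.4, -0.556, -0.1, 0, 0, 0.255, -1],
    [0.4, -0.556, -0.1, 0, 0, 0.255, -1],
    [0.4, -0.556, -0.1, 0, 0, 0.255, -1],
    [0.4, -0.556, -0.1, 0, 0, 0.255, -1],
    [0.4, -0.556, -0.1, 0, 0, 0.255, -1],
    [0.4, -0.556, -0.1, 0, 0, 0.255, -1]
  ]
}}

```text
time_s: 1.98
ee_pos: [525.5, 4.4, 163.6]
ee_rot: [179.9, -0.1, -162.3]
force: [-0.3, 1.0, 0.2]
gripper_width: 0.3
gripper_force: 0.0
```

Request:
{"method": "send_rows", "body": {
  "motion": [
    [0, 0, -0.1, 0, 0, 0, -1],
    [0, 0, -0.2, 0, 0, 0, -1],
    [0, 0, -0.2, 0, 0, 0, -1],
    [0, 0, -0.2, 0, 0, 0, -1]
  ]
}}

```text
time_s: 2.48
ee_pos: [527.0, 4.0, 65.7]
ee_rot: [-180.0, 0.2, -162.3]
force: [-0.0, -0.4, -0.8]
gripper_width: 0.4
gripper_force: 0.0
```

```bash
cat > look.py <<'E'
import sys,cv2
from workcell import env,eyes
s=env.state();print(s['ee_pos'],s['ee_rot'],s['force'])
i=[]
for n,(x0,y0,x1,y1) in(('top',(195,160,305,250)),('scene',(185,160,325,270))):
    i.append(cv2.resize(eyes.grab_frame(n)['pixels'][y0:y1,x0:x1,::-1],(400,320),interpolation=cv2.INTER_CUBIC))
cv2.imwrite(sys.argv[1],cv2.hconcat(i))
E
python3 look.py pics/a.png
```

```text
[526.98353486   4.033994    65.71681856] [-1.79962335e+02  1.50866361e-01 -1.62267627e+02] [-0.03759947 -0.37781392 -0.75930277]
```

View pics/a.png

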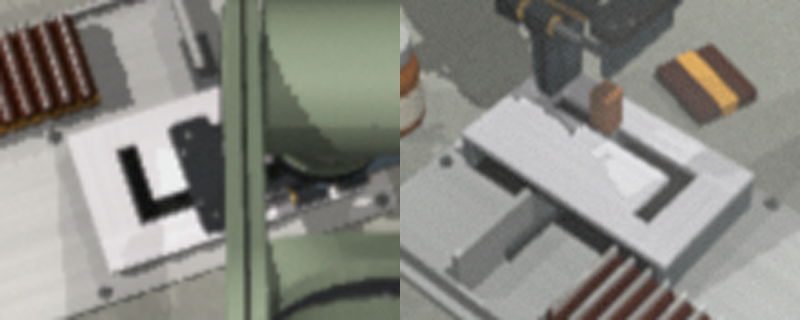

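Request:
{"method": "send_rows", "body": {
  "motion": [
    [-0.006, 0.019, 0, 0, 0, 0, -1],
    [-0.012, 0.038, 0, 0, 0, 0, -1],
    [-0.018, 0.057, 0, 0, 0, 0, -1],
    [-0.024, 0.076, 0, 0, 0, 0, -1],
    [-0.03, 0.095, 0, 0, 0, 0, -1],
    [-0.036, 0.114, 0, 0, 0, 0, -1],
    [-0.042, 0.134, 0, 0, 0, 0, -1],
    [-0.048, 0.153, 0, 0, 0, 0, -1],
    [-0.048, 0.153, 0, 0, 0, 0, -1]
  ]
}}

```text
time_s: 3.7
ee_pos: [501.1, 80.8, 63.6]
ee_rot: [179.9, -0.1, -162.3]
force: [0.8, 0.4, -0.3]
gripper_width: 0.5
gripper_force: 0.0
```

Request:
{"method": "send_rows", "body": {
  "motion": [
    [-0.002, 0.006, 0, 0, 0, 0, -1],
    [-0.004, 0.012, 0, 0, 0, 0, -1],
    [-0.006, 0.019, 0, 0, 0, 0, -1]
  ]
}}

```text
time_s: 4.08
ee_pos: [498.6, 88.9, 63.7]
ee_rot: [-180.0, -0.1, -162.4]
force: [1.1, -2.9, -0.9]
gripper_width: 0.3
gripper_force: 1.4
```

```bash
python3 look.py pics/b.png
```

```text
[498.60568338  88.86586792  63.65361377] [-1.79996984e+02 -5.34068437e-02 -1.62365406e+02] [ 1.07845504 -2.85271757 -0.87069832]
```

View pics/b.png

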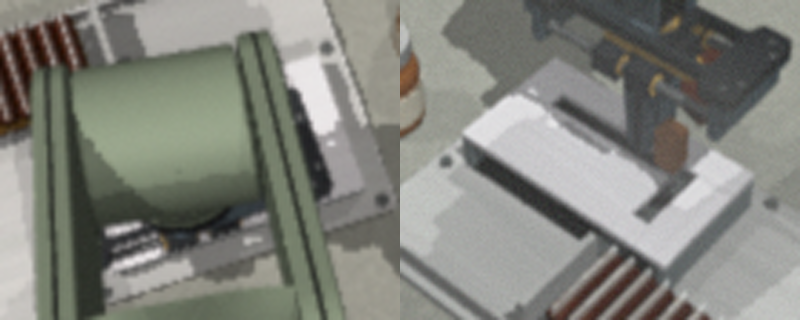

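The fingers are pushing at about 3 N. The handle is just short of the corner, at about (672,147) in the picture, so I'll creep to the stop.

Request:
{"method": "send_rows", "body": {
  "motion": [
    [-0.001, 0.004, 0, 0, 0, 0, -1],
    [-0.002, 0.008, 0, 0, 0, 0, -1],
    [-0.004, 0.012, 0, 0, 0, 0, -1],
    [-0.004, 0.012, 0, 0, 0, 0, -1]
  ]
}}

```text
time_s: 4.68
ee_pos: [496.9, 95.3, 64.0]
ee_rot: [180.0, 0.0, -162.4]
force: [-0.0, -1.0, -1.1]
gripper_width: 0.1
gripper_force: 0.7
```

Request:
{"method": "send_rows", "body": {
  "motion": [
    [-0.001, 0.003, 0, 0, 0, 0, -1],
    [-0.002, 0.006, 0, 0, 0, 0, -1],
    [-0.002, 0.006, 0, 0, 0, 0, -1]
  ]
}}

```text
time_s: 5.05
ee_pos: [496.0, 98.2, 64.0]
ee_rot: [180.0, 0.0, -162.4]
force: [-0.3, -1.8, -0.6]
gripper_width: 0.5
gripper_force: 0.9
```

Request:
{"method": "send_rows", "body": {
  "motion": [
    [-0.001, 0.003, 0, 0, 0, 0, -1],
    [-0.002, 0.006, 0, 0, 0, 0, -1],
    [-0.002, 0.006, 0, 0, 0, 0, -1]
  ]
}}

```text
time_s: 5.42
ee_pos: [495.0, 101.3, 64.0]
ee_rot: [180.0, 0.0, -162.3]
force: [0.5, -2.0, 0.2]
gripper_width: 0.3
gripper_force: 0.9
```

Request:
{"method": "send_rows", "body": {
  "motion": [
    [-0.001, 0.003, 0, 0, 0, 0, -1],
    [-0.002, 0.006, 0, 0, 0, 0, -1],
    [-0.002, 0.006, 0, 0, 0, 0, -1]
  ]
}}

```text
time_s: 5.8
ee_pos: [494.6, 102.8, 64.1]
ee_rot: [-179.8, 0.0, -162.3]
force: [2.3, -8.3, 0.1]
gripper_width: 0.4
gripper_force: 4.2
```

Request:
{"method": "send_rows", "body": {
  "motion": [
    [-0.001, 0.004, 0, 0, 0, 0, -1],
    [-0.001, 0.004, 0, 0, 0, 0, -1]
  ]
}}

```text
time_s: 6.05
ee_pos: [494.4, 103.4, 64.2]
ee_rot: [-179.7, 0.0, -162.2]
force: [1.5, -14.1, -0.3]
gripper_width: 0.6
gripper_force: 7.0
```

Request:
{"method": "send_rows", "body": {
  "motion": [
    [0.009, -0.029, 0, 0, 0, 0, -1],
    [0.018, -0.057, 0, 0, 0, 0, -1],
    [0.018, -0.057, 0, 0, 0, 0, -1],
    [-0.03, -0.072, 0, 0, 0, 0, -1],
    [-0.077, -0.087, 0, 0, 0, 0, -1],
    [-0.077, -0.087, 0, 0, 0, 0, -1],
    [-0.086, -0.044, 0, 0, 0, 0, -1],
    [-0.094, -0.001, 0, 0, 0, 0, -1],
    [-0.094, -0.001, 0, 0, 0, 0, -1]
  ]
}}

```text
time_s: 7.18
ee_pos: [447.5, 106.9, 64.2]
ee_rot: [180.0, 0.1, -162.2]
force: [0.5, 0.3, -0.1]
gripper_width: 0.4
gripper_force: 0.0
```

```bash
python3 look.py pics/c.png
```

```text
[447.50837219 106.92214544  64.17023205] [ 1.79986039e+02  8.86677205e-02 -1.62226532e+02] [ 0.48978076  0.30457572 -0.0949394 ]
```

View pics/c.png

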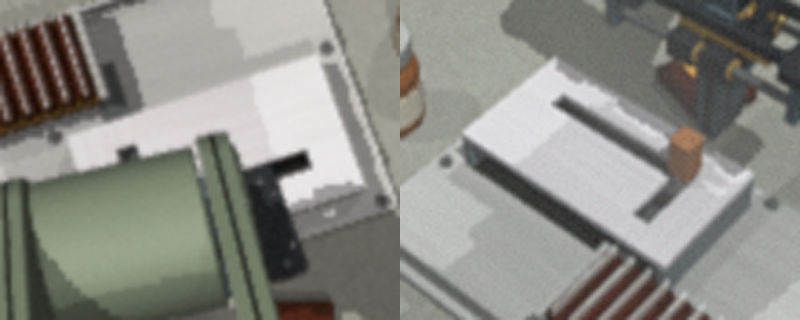

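The handle is at the corner, at about (685,155), with the fingers on its near side. Now I'll push sideways.

Request:
{"method": "send_rows", "body": {
  "motion": [
    [0.015, 0.005, 0, 0, 0, 0, -1],
    [0.03, 0.009, 0, 0, 0, 0, -1],
    [0.046, 0.014, 0, 0, 0, 0, -1],
    [0.061, 0.019, 0, 0, 0, 0, -1],
    [0.076, 0.024, 0, 0, 0, 0, -1],
    [0.092, 0.028, 0, 0, 0, 0, -1],
    [0.107, 0.033, 0, 0, 0, 0, -1]
  ]
}}

```text
time_s: 8.15
ee_pos: [500.1, 122.1, 63.7]
ee_rot: [180.0, -0.1, -162.3]
force: [-2.3, -1.5, -1.5]
gripper_width: 0.8
gripper_force: 1.4
```

Request:
{"method": "send_rows", "body": {
  "motion": [
    [0.006, 0.002, 0, 0, 0, 0, -1],
    [0.011, 0.003, 0, 0, 0, 0, -1],
    [0.011, 0.003, 0, 0, 0, 0, -1]
  ]
}}

```text
time_s: 8.52
ee_pos: [505.7, 123.8, 64.0]
ee_rot: [180.0, 0.0, -162.4]
force: [-1.9, 0.1, -1.4]
gripper_width: 0.8
gripper_force: 0.6
```

Request:
{"method": "send_rows", "body": {
  "motion": [
    [0.004, 0.001, 0, 0, 0, 0, -1],
    [0.006, 0.002, 0, 0, 0, 0, -1],
    [0.006, 0.002, 0, 0, 0, 0, -1]
  ]
}}

```text
time_s: 8.9
ee_pos: [508.3, 124.6, 64.0]
ee_rot: [180.0, -0.0, -162.3]
force: [-2.1, 0.4, -1.3]
gripper_width: 0.3
gripper_force: 1.2
```

Request:
{"method": "send_rows", "body": {
  "motion": [
    [0.004, 0.001, 0, 0, 0, 0, -1],
    [0.006, 0.002, 0, 0, 0, 0, -1],
    [0.006, 0.002, 0, 0, 0, 0, -1]
  ]
}}

```text
time_s: 9.28
ee_pos: [508.8, 124.8, 64.0]
ee_rot: [180.0, -0.3, -162.3]
force: [-8.6, -2.3, 6.0]
gripper_width: 0.3
gripper_force: 4.4
```

Next, one more firm nudge to confirm the stop.

Request:
{"method": "send_rows", "body": {
  "motion": [
    [0.004, 0.001, 0, 0, 0, 0, -1],
    [0.004, 0.001, 0, 0, 0, 0, -1]
  ]
}}

```text
time_s: 9.52
ee_pos: [509.0, 124.9, 64.0]
ee_rot: [180.0, -0.6, -162.3]
force: [-12.0, -3.3, 9.6]
gripper_width: 0.2
gripper_force: 6.3
```

Request:
{"method": "send_rows", "body": {
  "motion": [
    [-0.02, -0.006, 0, 0, 0, 0, -1],
    [-0.05, -0.016, 0, 0, 0, 0, -1],
    [-0.08, -0.025, 0, 0, 0, 0, -1],
    [-0.08, -0.025, 0, 0, 0, 0, -1],
    [-0.08, -0.025, 0.1, 0, 0, 0, -1],
    [-0.08, -0.025, 0.2, 0, 0, 0, -1],
    [-0.08, -0.025, 0.3, 0, 0, 0, -1],
    [-0.1, 0.1, 0.3, 0, 0, 0, -1],
    [-0.13, 0.2, 0.3, 0, 0, 0, -1],
    [-0.17, 0.3, 0.3, 0, 0, 0, -1],
    [-0.2, 0.4, 0.3, 0, 0, 0, -1],
    [-0.25, 0.5, 0.3, 0, 0, 0, -1],
    [-0.25, 0.5, 0.3, 0, 0, 0, -1]
  ]
}}

```text
time_s: 11.15
ee_pos: [387.2, 379.4, 213.9]
ee_rot: [179.9, 0.0, -162.1]
force: [-0.6, -0.6, 0.4]
gripper_width: 0.4
gripper_force: 0.0
```

```bash
python3 look.py pics/d.png; python3 - <<'E'
from workcell import eyes
from h import *
f=eyes.grab_frame('top');h=cv2.cvtColor(f['pixels'],cv2.COLOR_RGB2HSV)
m=((h[...,1]>90)&(h[...,0]<20)&(h[...,2]>110)).astype(np.uint8)
n,l,s,c=cv2.connectedComponentsWithStats(m)
for i in range(1,n):
    if 20<s[i,4]<150 and 200<c[i][0]<300 and 160<c[i][1]<240: print(s[i],c[i],ray(f,*c[i],90)[:2],'expect',491+.955*45,119.5+.297*45)
E
```

```text
[387.22011948 379.35149329 213.86535486] [ 1.79920573e+02  4.61964719e-02 -1.62059772e+02] [-0.62463307 -0.61219488  0.41395813]
[225 198   8   8  47] [228.80851064 201.78723404] [530.86669869 134.21096972] expect 533.975 132.865
```

View pics/d.png

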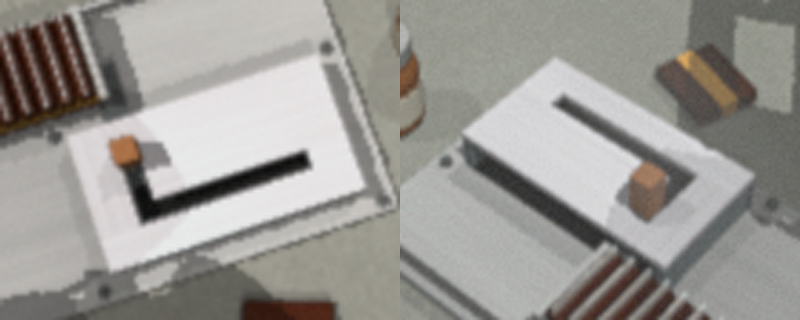

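The handle covers the short leg's end at about (122,150). The loose bar has not moved and the arm is clear of everything.

```bash
python3 -c "
from workcell import env
print(env.job_done())"
```

```text
the job is handed in; nothing more can be done
None
```

I pushed the handle to the corner stop and then sideways to the slot's end, feeling a hard stop each time (about 14 N, then 12 N). The job was handed in at about 11 s with the arm clear; the handle measured within about 4 mm of the expected end point, and the hand-in gave no verdict.

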